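# Prise up the stopper-box lid and hold it balanced on the blade

### The job

The lid of the steel stopper box has lost its stay. Pick up the spatula, slip its blade under the lid's front edge, prise the lid up and swing it with the blade to its upright balance point, and finish while holding it there: spatula still in the gripper, lid still and leaning lightly against the blade, falling neither shut nor over backwards. Touch the lid only with the spatula, never let it go over backwards, and leave the brush, bottle and tumbler where they are.

Things in the scene. Friction and masses are not known exactly. Their poses are not given: they have to be found in the camera images.
- stopper_box: Fixed open-topped steel box, 120 (x) x 180 (y) x 100 mm high, walls 4 mm. Origin: centre of its underside, on the work surface. Its x axis points from the front wall (at x = -60 mm, towards the robot) to the hinge (back wall, x = +60 mm). The front wall is only 82 mm high, so an 18 mm high slot runs below the closed lid across the whole front between the side walls; the stoppers inside stay below 55 mm.
- flap (a joint): The lid, a flat steel plate without handle, 120 x 180 x 4 mm, about 0.3 kg, covering the box, underside at 100 mm when closed. Value: its angle in rad: 0 closed and level, about 1.57 upright, where it balances; beyond that it falls over backwards to a stop at 2.4. Free-moving hinge with light damping and almost no friction: the lid falls shut when let go below the balance point. Hinge axis: the box's y direction at x = +60 mm, z = 102 mm of the box.
- lid_edge (a point): Middle of the lid's free front edge, 120 mm from the hinge axis, at half the plate's thickness. Its x axis points from this edge to the hinge, z out of the plate's outer face (up when closed).
- spatula_grip (a point): Good place to grip the spatula, on the centre line of its wooden handle at half height (12 mm above the table as it lies), 15 mm behind the handle's front end and near its centre of mass. x axis: along the spatula towards the blade tip; z up. Handle 100 x 20 (y) x 24 mm (z).
- spatula_tip (a point): Middle of the blade's front end, 100 mm ahead of spatula_grip at the same height. Blade: flat steel, 85 mm long, 32 mm wide, 3 mm thick, level with the handle's half height.
- spatula: The spatula, 0.15 kg, lying flat on the table along its x axis, blade to +x, on one side of the box or the other (it and the brush change places). Origin: under the middle of the handle, on its underside (35 mm behind spatula_grip).
- brush: Bystander: wooden hand brush about 190 x 36 x 40 mm, lying along its x axis. Origin on its underside.
- bottle: Bystander: small green wine bottle, 64 mm wide, 190 mm high, standing. Origin: centre of its underside.
- tumbler: Bystander: glass tumbler, 72 mm wide, 85 mm high, standing. Origin: centre of its underside.
Mind the look-alikes: they are no part of the job. What is shaped like the spatula but red or turquoise is not meant.

How it is judged:
By the outcome, as a careful person would: the job done as asked, in the order asked, and still so for the second after the job is handed in, while the arm keeps its last pose, push and grip.
It also fails if it takes over 51 s, if anything falls off the work surface, if the arm or the gripper's body presses on something with over 40 N, if the wrist force passes 120 N, or if a joint passes its speed limit or range.

### The arm

A 7-joint arm with a two-finger parallel gripper is mounted at the origin on the work surface. World frame = base frame: x ahead of the robot, y to its left, z up, the work surface at z = 0. Lengths are in mm, angles in rad, forces in N, time in s.
With the tool pointing down it reaches from about 425 to 950 mm from the base axis. Payload 4.7 kg.
Tool frame: the origin (TCP) lies at the very end of the fingers, on their centre line; the grasp point (between the pads) lies 19 mm behind it (r.grip_depth is the distance from the TCP to the grasp point, in mm); z points along the fingers, y is the line along which they close (so a half turn about z gives the same grasp; the last joint's range is limited). The gripper opens to 87 mm and grips with 3 to 60 N. Pads are 19 mm wide; open, the fingers measure 117 mm over their backs; the gripper's body (75 mm by 190 mm) begins 51 mm behind the grasp point.
Start: joints at [1.312, 0.469, -0.049, 1.532, 0.024, 1.141, -0.082], TCP at [153.8, -657.263, 222.573] pointing down, gripper open.
Joint ranges: [-2.59, 2.59], [-0.33, 1.99], [-1.39, 1.29], [0.1, 2.45], [-1.04, 4.18], [0.21, 1.99], [-2.66, 2.66]. Speed limits (rad/s): [2.57, 2.57, 3.14, 3.14, 3.14, 3.14, 3.14].

### API

Orientations are given as a unit quaternion [x, y, z, w].
In Python, from plant import r gives the robot as it stands. The module is installed in compiled form; this text tells all that it offers.
- The arm moves only by the shell command python3 -m pendant 'ROWS' [FORCE]. ROWS is JSON, a list of rows, each a list of 7 numbers: the shift along the world's x, y, z in cm, then the turn, a rotation vector about the world's x, y, z in degrees, then the opening, from 0 (shut) to 1 (fully open). A call has exactly 10 rows; each row shifts and turns the commanded pose from where the row before left it; what a row does not reach is not made up. A row lasts 1/8 s, in which the tool goes at most 62.5 mm and 10.7 degrees, less where a joint would pass 70% of its speed; a pose out of reach is approached as far as the arm can. A call with a gripper value outside its range is refused whole. The fingers move at their own pace and stop on an object; FORCE is the grip in N (left out, the last holds). Time passes only in rows, so rows that do not move let the fingers close, or fill a call up. It gives the time, the measured TCP pose, the force, the opening and the grip force at its end, in the units of the state.
- r.get_obs(): the state, without advancing time (a new reading comes with each control period).
- r.read_camera(name): name is "side" or "top" or "wrist"; returns (picture, depth): 480x640x3 uint8, red, green, blue; 480x640 float32, mm along the optical axis (not along the pixel's ray), 0 where there is no reading.
- r.camera_info(name): a dict with "intrinsics" (3x3 intrinsics, pixels), "R" (3x3) and "t" (3): a world point X has camera coordinates R X + t; the wrist camera has in their place "tool_from_camera" (4x4, takes a point from camera to tool coordinates, whose origin is the TCP and whose axes are the flange's). Camera axes: x right, y down, z forward; pixel columns grow to the right and rows downward; lengths in mm; the calibration is good to about 2 mm. A picture is of the moment at which its call begins: read the wrist's pose just before it. camera_info takes no time and is no camera call.
- r.close_job(): hands the job in; it is judged then, once.
The state is a dict: "t": time; "joints": joint angles; "qd": joint speeds; "joint_torque": joint torques, N m; "position": TCP position; "eef_rot": TCP orientation; "ft_force": force on the tool from outside, world axes, zero at the start; "ft_torque": the same for the moment, N m; "gripper_width": finger opening in mm; "grip_force": force on a finger pad.
Only numpy, scipy, OpenCV 4.12 (cv2) and the standard library are available. Lean on these libraries where they do the work, as an engineer would, in place of code of your own. Each camera call takes 0.05 s, during which the arm holds its last target. There are 200 camera calls.

## Working session

There is one attempt and no reset: what is moved stays moved. The work goes in short steps, Python scripts to look and compute and a shell command to move; the robot and the scene stay as the last step left them, time stands still between calls to the robot, and variables do not carry over. Pictures are saved under pics/ and viewed, at most 10 in all, crops included, and the job is handed in when it is done.

```bash
mkdir -p pics; python3 - <<'E'
from plant import r
import cv2,numpy as np
o=r.get_obs();print({k:np.round(v,3) for k,v in o.items()})
for n in("top","side"):
    p,d=r.read_camera(n);np.save(n+"_d.npy",d);cv2.imwrite(f"pics/{n}.png",p[:,:,::-1])
    c=r.camera_info(n);print(n,{k:np.round(v,3) for k,v in c.items()})
print(r.camera_info("wrist"))
E
```

```text
{'t': np.float64(0.0), 'joints': array([ 1.312,  0.469, -0.049,  1.534,  0.024,  1.141, -0.082]), 'qd': array([-0.   ,  0.   , -0.001, -0.001, -0.   , -0.001, -0.001]), 'joint_torque': array([ 0.0000e+00, -5.0796e+01, -8.1000e-02, -2.3615e+01, -6.1000e-02,
        3.8000e-02,  0.0000e+00]), 'position': array([ 153.635, -656.659,  221.506]), 'eef_rot': array([ 0.993,  0.115, -0.   , -0.001]), 'ft_force': array([0.107, 0.476, 0.271]), 'ft_torque': array([-0.013, -0.067, -0.051]), 'grip_force': np.float64(0.0), 'gripper_width': np.float64(87.003)}
top {'intrinsics': array([[503.622,   0.   , 315.171],
       [  0.   , 503.622, 247.352],
       [  0.   ,   0.   ,   1.   ]]), 'R': array([[ 0.012, -1.   ,  0.029],
       [-0.983, -0.017, -0.184],
       [ 0.184, -0.026, -0.983]]), 't': array([ -79.407,  479.208, 1119.682])}
side {'intrinsics': array([[522.378,   0.   , 315.567],
       [  0.   , 522.378, 240.011],
       [  0.   ,   0.   ,   1.   ]]), 'R': array([[-0.97 , -0.241, -0.022],
       [-0.143,  0.647, -0.749],
       [ 0.195, -0.724, -0.662]]), 't': array([ 460.461,  177.278, 1021.033])}
{'intrinsics': array([[386.2476157 ,   0.        , 316.81337679],
       [  0.        , 386.2476157 , 241.82311129],
       [  0.        ,   0.        ,   1.        ]]), 'tool_from_camera': array([[ 1.28155354e-03, -9.58310876e-01, -2.85724734e-01,
         7.86282787e+01],
       [ 9.99998901e-01,  1.01516802e-03,  1.08043002e-03,
        -7.89294683e-01],
       [-7.45329229e-04, -2.85725804e-01,  9.58311123e-01,
        -1.62720164e+02],
       [ 0.00000000e+00,  0.00000000e+00,  0.00000000e+00,
         1.00000000e+00]])}
```

View pics/top.png

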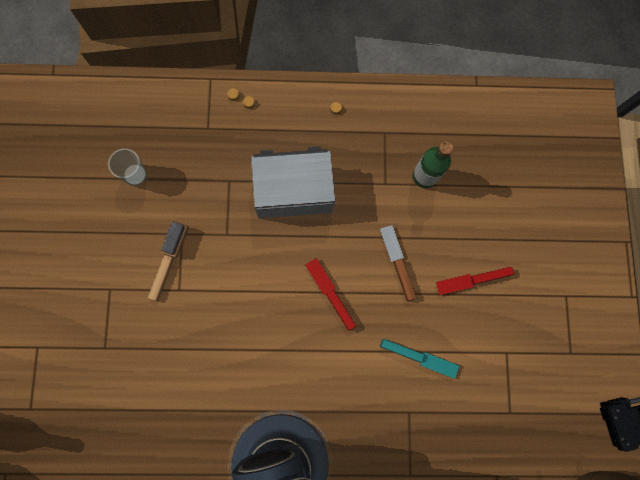

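View pics/side.png

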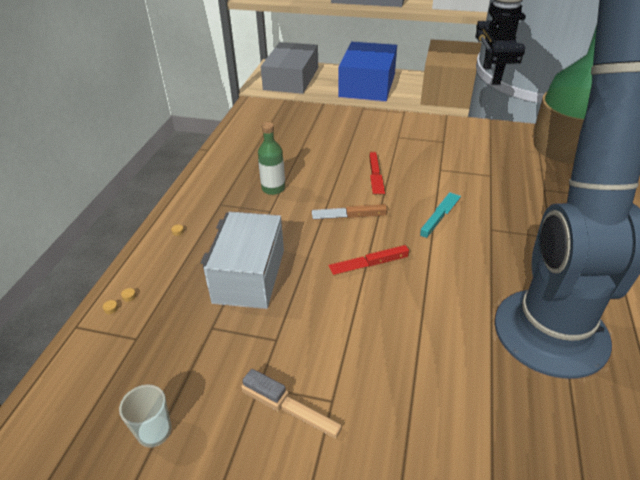

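Top view candidates:
- Steel blade with brown handle, (397,262).
- Red ones at (330,295) and (475,280).
- Turquoise one at (420,358).
- Brush with dark bristles, (167,260).

The one at (397,262) is the spatula, because it has a steel blade and a wooden handle. The box lid is at (292,180). I'll confirm this in a crop and measure.

```bash
cat > h.py <<'E'
import cv2,numpy as np
from plant import r
def ray(n,uv,z):
    c=r.camera_info(n);K,R,t=c["intrinsics"],c["R"],np.array(c["t"])
    uv=np.atleast_2d(uv).astype(float)
    d=(R.T@np.linalg.inv(K)@np.c_[uv,np.ones(len(uv))].T).T;o=-R.T@t
    return o+d*((z-o[2])/d[:,2])[:,None]
def big(m):
    c=max(cv2.findContours(m.astype(np.uint8),0,1)[0],key=cv2.contourArea);return c
E
python3 - <<'E'
from h import *
im=cv2.imread("pics/top.png");hsv=cv2.cvtColor(im,cv2.COLOR_BGR2HSV)
roi=np.zeros(im.shape[:2],bool);roi[220:305,375:420]=1
bl=(hsv[...,1]<60)&(hsv[...,2]>110)
c=big(bl&roi);print("blade",cv2.minAreaRect(c));b=cv2.boxPoints(cv2.minAreaRect(c));print(ray("top",b,12).round(1))
roi2=np.zeros_like(roi);roi2[140:225,245:345]=1
c=big(bl&roi2);print("lid",cv2.minAreaRect(c));ap=cv2.approxPolyDP(c,5,True)[:,0];print(ap.tolist());print(ray("top",ap,104).round(1))
print("handle end px(409,299) z12",ray("top",[[409,298],[402,262]],12).round(1))
for x in [(392,243),(400,262),(405,280)]:print(hsv[x[1],x[0]])
print(cv2.imwrite("pics/crop.png",np.hstack([cv2.resize(im[215:310,360:430],None,fx=5.5,fy=5.5),cv2.resize(im[140:235,242:312],None,fx=5.5,fy=5.5)])[:600,:800]))
E
```

```text
blade ((391.24566650390625, 242.87649536132812), (34.8191032409668, 13.556915283203125), 70.90650939941406)
[[ 535.2 -226.6   12. ]
 [ 546.7 -257.7   12. ]
 [ 466.7 -283.7   12. ]
 [ 455.4 -252.9   12. ]]
lid ((292.3883056640625, 178.43653869628906), (50.51416015625, 80.65165710449219), 85.91438293457031)
[[329, 151], [252, 156], [254, 206], [334, 200]]
[[ 693.3  -99.4  104. ]
 [ 677.2   75.   104. ]
 [ 560.4   66.4  104. ]
 [ 577.9 -111.5  104. ]]
handle end px(409,299) z12 [[ 369.5 -295.1   12. ]
 [ 454.8 -280.3   12. ]]
[ 97  15 153]
[ 11 155 130]
[ 12 158 129]
True
```

View pics/crop.png

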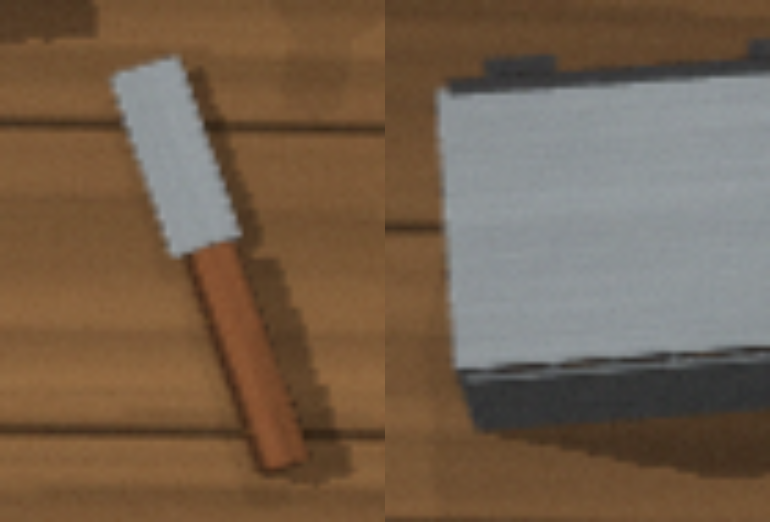

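```bash
python3 -m pendant '[[3.2,4.2,-0.9,0,0,0.5,1],[3.2,4.2,-0.9,0,0,0.5,1],[3.2,4.2,-0.9,0,0,0.5,1],[3.2,4.2,-0.9,0,0,0.5,1],[3.2,4.2,-0.9,0,0,0.5,1],[3.2,4.2,-0.9,0,0,0.5,1],[3.2,4.2,-0.9,0,0,0.5,1],[3.2,4.2,-0.9,0,0,0.5,1],[3.2,4.2,-0.9,0,0,0.5,1],[0,0,0,0,0,0,1]]' 60
cat >> h.py <<'E'
from scipy.spatial.transform import Rotation as Ro
def wcam():
    o=r.get_obs();c=r.camera_info("wrist")
    T=np.eye(4);T[:3,:3]=Ro.from_quat(o["eef_rot"]).as_matrix();T[:3,3]=o["position"]
    p,d=r.read_camera("wrist");return p[:,:,::-1].copy(),d,T@c["tool_from_camera"],c["intrinsics"],o
def wray(M,K,uv,z):
    uv=np.atleast_2d(uv).astype(float);d=(M[:3,:3]@np.linalg.inv(K)@np.c_[uv,np.ones(len(uv))].T).T;o=M[:3,3]
    return o+d*((z-o[2])/d[:,2])[:,None]
E
python3 - <<'E'
from h import *
im,d,M,K,o=wcam();cv2.imwrite("pics/w1.png",im);np.save("w1d.npy",d)
hsv=cv2.cvtColor(im,cv2.COLOR_BGR2HSV)
print(o["position"].round(1),Ro.from_quat(o["eef_rot"]).as_matrix().round(3))
c=big((hsv[...,1]<60)&(hsv[...,2]>110));R=cv2.minAreaRect(c);print(R,wray(M,K,cv2.boxPoints(R),13.5).round(1))
E
```

```text
t: 1.35
position: [444.0, -274.4, 140.8]
eef_rot: [0.987, 0.158, 0.0, -0.001]
ft_force: [-1.0, -0.7, 0.2]
gripper_width: 86.8
grip_force: 0.0
[ 444.  -274.4  140.8] [[ 0.95   0.312 -0.   ]
 [ 0.312 -0.95   0.003]
 [ 0.001 -0.003 -1.   ]]
((317.5, 148.5), (119.0, 45.0), 90.0) [[ 537.8 -226.5   13.5]
 [ 547.7 -256.5   13.5]
 [ 467.6 -284.4   13.5]
 [ 456.8 -251.8   13.5]]
```

View pics/w1.png

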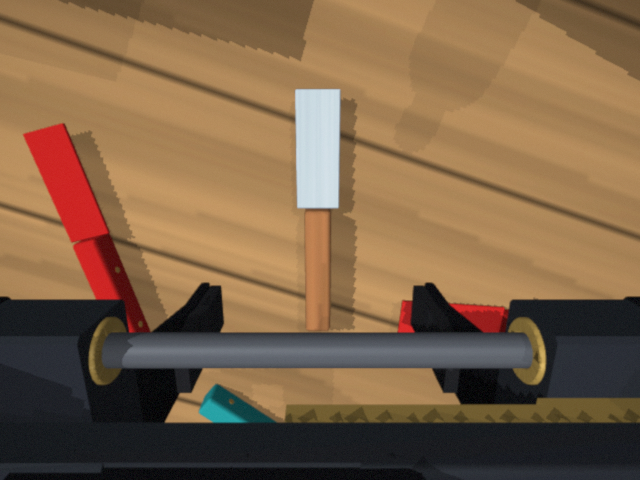

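The wrist view shows the spatula upright in the picture, with the blade at x 296–339, rows 90–207, and the handle below it. It is aligned with the fingers and both red look-alikes are clear. I'll descend 4 mm further forward and grip.

```bash
python3 -m pendant '[[0.2,0.1,-3,0,0,0,0.6],[0.2,0.1,-3,0,0,0,0.6],[0,0,-3,0,0,0,0.6],[0,0,-2.5,0,0,0,0.6],[0,0,-1.5,0,0,0,0.6],[0,0,-0.7,0,0,0,0.6],[0,0,0,0,0,0,0.6],[0,0,0,0,0,0,0],[0,0,0,0,0,0,0],[0,0,0,0,0,0,0]]' 60
```

```text
t: 2.65
position: [446.1, -277.4, 5.0]
eef_rot: [0.988, 0.154, 0.0, 0.0]
ft_force: [0.0, -0.0, -0.5]
gripper_width: 30.2
grip_force: 0.0
```

```bash
python3 -m pendant '[[0,0,0,0,0,0,0],[0,0,0,0,0,0,0],[0,0,0,0,0,0,0],[0,0,0,0,0,0,0],[0,0,1,0,0,0,0],[0,0,3,0,0,0,0],[0,0,4,0,0,0,0],[0,0,5,0,0,0,0],[0,0,2,0,0,0,0],[0,0,0,0,0,0,0]]'
python3 - <<'E'
from h import *
im,d,M,K,o=wcam();cv2.imwrite("pics/w2.png",im)
hsv=cv2.cvtColor(im,cv2.COLOR_BGR2HSV)
print(o["position"].round(1),Ro.from_quat(o["eef_rot"]).as_matrix().round(3))
b=(hsv[...,1]<60)&(hsv[...,2]>110);b[300:]=0
c=big(b);R=cv2.minAreaRect(c);print(R)
# blade 3D from depth
m=np.zeros(d.shape,np.uint8);cv2.drawContours(m,[c],-1,1,-1);m=cv2.erode(m,np.ones((5,5)))
v,u=np.nonzero((m>0)&(d>0));z=d[v,u];P=(np.linalg.inv(K)@np.c_[u,v,np.ones(len(u))].T*z).T
P=P@r.camera_info("wrist")["tool_from_camera"][:3,:3].T+r.camera_info("wrist")["tool_from_camera"][:3,3]
A=np.c_[P[:,:2],np.ones(len(P))];k=np.linalg.lstsq(A,P[:,2],rcond=None)[0];print("tool plane z=ax+by+c",k,P.min(0),P.max(0))
E
```

```text
t: 3.9
position: [446.7, -278.3, 156.4]
eef_rot: [0.988, 0.153, 0.002, 0.002]
ft_force: [0.4, -0.0, -2.2]
gripper_width: 19.5
grip_force: 60.0
[ 446.7 -278.3  156.4] [[ 0.953  0.303  0.004]
 [ 0.303 -0.953 -0.003]
 [ 0.003  0.004 -1.   ]]
((317.5, 165.0), (218.0, 87.0), 90.0)
tool plane z=ax+by+c [ 5.55858331e-04  4.19336565e-05 -9.26651069e+00] [ 19.04046756 -15.8501376  -11.70539257] [102.87413755  14.82910332  -6.35242951]
```

View pics/w2.png

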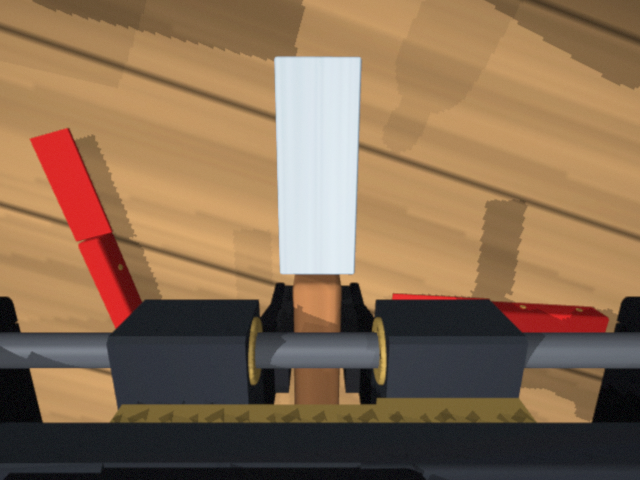

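The grip is good. The blade is level, with its tip about 104 mm ahead of the TCP and its top about 9.3 mm above it. The blade is at px (317,57–272). Next I'll go in front of the box, turn to its yaw, and look at the lid edge.

```bash
python3 -m pendant '[[-0.1,3,0,0,0,-1.5,0],[-0.1,3,0,0,0,-1.5,0],[-0.1,3,0,0,0,-1.5,0],[-0.1,3,0,0,0,-1.5,0],[-0.1,3,-0.6,0,0,-1.5,0],[-0.1,3,-0.6,0,0,-1.5,0],[-0.1,3,-0.6,0,0,-1.5,0],[0,3.3,-0.6,0,0,-1.7,0],[0,0,0,0,0,0,0],[0,0,0,0,0,0,0]]'
python3 - <<'E'
from h import *
im,d,M,K,o=wcam();cv2.imwrite("pics/w3.png",im)
Rm=Ro.from_quat(o["eef_rot"]).as_matrix();print(o["position"].round(1),np.degrees(np.arctan2(Rm[1,0],Rm[0,0])),Rm[2].round(4))
v,u=np.mgrid[:480,:640];P=np.einsum('ij,jhw->hwi',np.linalg.inv(K),np.stack([u,v,np.ones_like(u)]))*d[...,None]
P=P@M[:3,:3].T+M[:3,3];np.save("w3P.npy",P)
m=(d>0)&(P[...,2]>96)&(P[...,2]<112)&(P[...,0]>540)
print(m.sum(),P[m].min(0),P[m].max(0),np.median(P[m][:,2]))
# front edge: per image column the lowest (nearest) lid pixel
E=[]
for cix in range(0,640,8):
    w=np.nonzero(m[:,cix])[0]
    if len(w)>5:E.append((cix,w.max()))
E=np.array(E);Q=P[E[:,1],E[:,0]]
print(E[::8].tolist());print(Q[::8].round(1))
E
```

```text
t: 5.2
position: [438.1, -34.9, 129.6]
eef_rot: [0.999, 0.048, -0.001, 0.0]
ft_force: [-0.4, -0.0, -1.5]
gripper_width: 19.6
grip_force: 60.0
[438.1 -34.9 129.6] 5.4591377559282215 [-0.0021  0.     -1.    ]
25 [ 560.95469653 -111.20946786   96.07348406] [578.64563777  67.73681261  98.95520588] 96.75345830672708Traceback (most recent call last):
  File "<stdin>", line 13, in <module>
IndexError: too many indices for array: array is 1-dimensional, but 2 were indexed
```

View pics/w3.png

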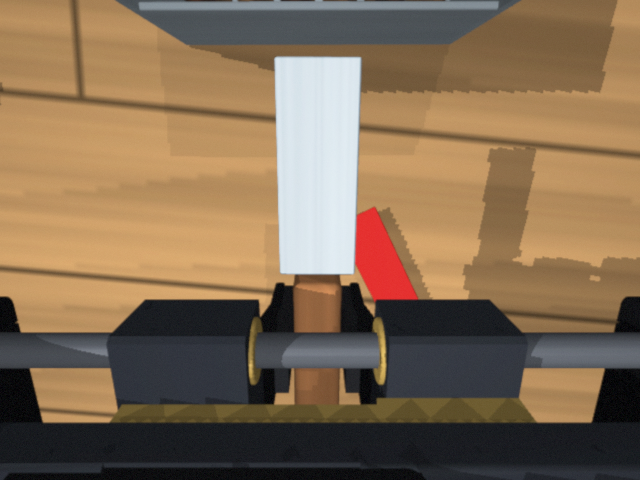

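The wrist view shows the front wall's top at rows 3–10, columns 140–498. It is centred on the blade (px 318) and parallel to it. A quick check of the wall-top height against the arm's z follows.

```bash
python3 - <<'E'
import numpy as np
P=np.load("w3P.npy")
for u in (180,320,460):print(u,[P[v,u].round(1).tolist() for v in (4,6,8,20,38)])
print(P[100:250,318,2][::30].round(1),P[58:62,318].round(1))
E
```

```text
180 [[565.8, 43.9, 82.0], [564.9, 43.8, 82.6], [563.9, 43.6, 83.0], [562.7, 50.2, 63.6], [561.5, 65.2, 19.0]]
320 [[571.9, -22.9, 83.6], [571.2, -22.9, 83.0], [570.4, -23.0, 82.8], [570.0, -23.2, 63.0], [570.0, -23.6, 19.3]]
460 [[578.2, -89.1, 84.0], [578.1, -89.9, 81.7], [576.8, -89.7, 83.1], [577.5, -97.4, 61.4], [582.8, -118.1, 1.1]]
[138.5 138.3 139.1 138.7 138.2] [[540.1 -24.8 138.4]
 [539.7 -24.9 138.4]
 [539.4 -24.9 138.6]
 [538.9 -24.9 139.4]]
```

```bash
python3 -m pendant '[[0,0,-1.5,0,0,0,0],[0,0,-1.5,0,0,0,0],[0,0,-1.5,0,0,0,0],[0,0,0,0,0,0,0],[0.5,0.05,0,0,0,0,0],[1.3,0.12,0,0,0,0,0],[1.5,0.14,0,0,0,0,0],[1.5,0.14,0,0,0,0,0],[1,0.1,0,0,0,0,0],[0,0,0,0,0,0,0]]'
```

```text
t: 6.5
position: [497.6, -28.5, 85.5]
eef_rot: [0.999, 0.048, 0.0, -0.0]
ft_force: [0.2, 0.6, -1.8]
gripper_width: 19.6
grip_force: 60.0
```

```bash
python3 -m pendant '[[0,0,0.6,0,0,0,0],[0.03,0,0.75,0,0,0,0],[0.07,0.01,0.75,0,0,0,0],[0.15,0.01,0.75,0,0,0,0],[0.21,0.02,0.75,0,0,0,0],[0.28,0.03,0.72,0,0,0,0],[0.34,0.03,0.69,0,0,0,0],[0.4,0.04,0.66,0,0,0,0],[0.45,0.04,0.61,0,0,0,0],[0,0,0,0,0,0,0]]'
python3 - <<'E'
from h import *
p,d=r.read_camera("side");cv2.imwrite("pics/s2.png",cv2.resize(p[150:330,150:390,::-1],None,fx=3,fy=3))
E
```

```text
t: 7.75
position: [517.4, -26.8, 149.2]
eef_rot: [0.999, 0.048, 0.001, 0.0]
ft_force: [-2.1, -0.2, -2.9]
gripper_width: 19.5
grip_force: 60.0
```

View pics/s2.png

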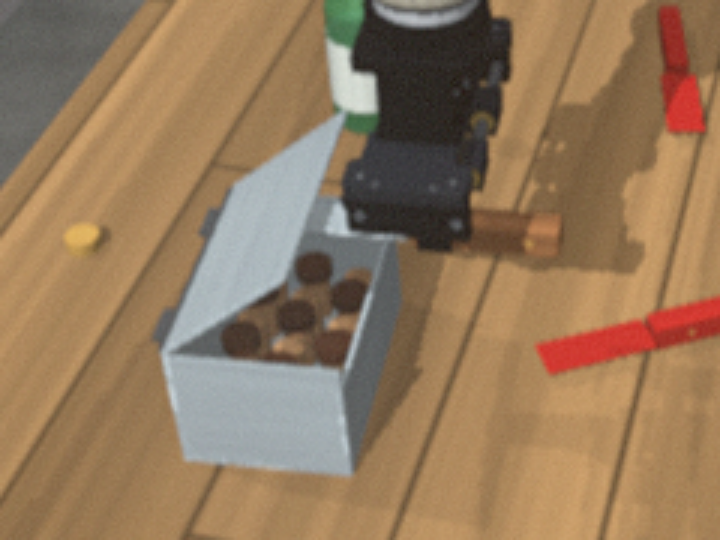

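The lid, at (255,240) in the crop, is up about 40° on the blade tip. The blade is still level and nothing else is touching. I'll continue to about 72°.

```bash
python3 -m pendant '[[0.51,0.05,0.58,0,0,0,0],[0.55,0.05,0.53,0,0,0,0],[0.6,0.06,0.48,0,0,0,0],[0.64,0.06,0.43,0,0,0,0],[0.67,0.06,0.37,0,0,0,0],[0.6,0.06,0.27,0,0,0,0],[0.4,0.04,0.15,0,0,0,0],[0.2,0.02,0.08,0,0,0,0],[0,0,0,0,0,0,0],[0,0,0,0,0,0,0]]'
cat >> h.py <<'E'
def lid(n="wrist"):
    """lid plane angle from depth in box frame (hinge 689,-11.7,102; yaw 5.5deg)"""
    im,d,M,K,o=wcam()
    if n!="wrist":
        im,d=r.read_camera(n);im=im[:,:,::-1].copy();c=r.camera_info(n);K=c["intrinsics"];M=np.eye(4);M[:3,:3]=c["R"].T;M[:3,3]=-c["R"].T@np.array(c["t"])
    v,u=np.mgrid[:480,:640];P=np.einsum('ij,jhw->hwi',np.linalg.inv(K),np.stack([u,v,np.ones_like(u)]))*d[...,None]
    P=P@M[:3,:3].T+M[:3,3]-[689,-11.7,102];y=np.radians(5.5);B=P@Ro.from_euler('z',y).as_matrix()
    return im,d,B,o
E
python3 - <<'E'
from h import *
for n in("side","wrist","top"):
    im,d,B,o=lid(n)
    m=(d>0)&(abs(B[...,1])<85)&(B[...,0]>-75)&(B[...,0]<30)&(B[...,2]>15)&(B[...,2]<125)
    if n!="top": m&=abs(B[...,1])>30
    Q=B[m];print(n,len(Q))
    if len(Q)<50:continue
    for i in range(6):
        k=np.polyfit(Q[:,2],Q[:,0],1);e=Q[:,0]-np.polyval(k,Q[:,2]);Q=Q[abs(e)<max(3,2*e.std())]
    print("x=a z+b",k.round(3),"theta",90+np.degrees(np.arctan(k[0])),len(Q),e.std(),Q[:,2].min(),Q[:,2].max())
    cv2.imwrite(f"pics/l_{n}.png",im)
E
```

```text
t: 9.05
position: [557.6, -23.0, 177.2]
eef_rot: [0.999, 0.048, -0.0, 0.0]
ft_force: [-1.3, -0.4, -1.7]
gripper_width: 19.5
grip_force: 60.0
side 317
x=a z+b [-0.306 -2.824] theta 72.97899869077467 314 0.8491974378156445 15.251231340346976 114.87031745861555
wrist 15913
x=a z+b [-0.342  3.835] theta 71.13736398905917 15737 1.0047063310164488 15.043831313277565 117.04994380952718
top 64
x=a z+b [-0.297 -5.525] theta 73.44094198487775 64 1.1075175975208318 15.447591961995386 117.56467223940115
```

```bash
python3 -m pendant '[[0.2,0.02,0.05,0,0,0,0],[0.3,0.03,0.1,0,0,0,0],[0.3,0.03,0.1,0,0,0,0],[0.3,0.03,0.05,0,0,0,0],[0.3,0.03,0,0,0,0,0],[0.2,0.02,0,0,0,0,0],[0.1,0.01,0,0,0,0,0],[0,0,0,0,0,0,0],[0,0,0,0,0,0,0],[0,0,0,0,0,0,0]]'
cat > m.py <<'E'
from h import *
im,d,B,o=lid("wrist");cv2.imwrite("pics/lw_%.1f.png"%o["t"],im)
m=(d>0)&(abs(B[...,1])<85)&(B[...,0]>-75)&(B[...,0]<40)&(B[...,2]>15)&(B[...,2]<125)&(abs(B[...,1])>30)
Q=B[m]
for i in range(6):
    k=np.polyfit(Q[:,2],Q[:,0],1);e=Q[:,0]-np.polyval(k,Q[:,2]);Q=Q[abs(e)<max(3,2*e.std())]
print(k.round(3),"theta",90+np.degrees(np.arctan(k[0])),len(Q),e.std(),Q[:,2].min(),Q[:,2].max(),o["position"].round(1),o["ft_force"].round(2))
E
python3 m.py
```

```text
t: 10.55
position: [574.7, -21.3, 180.3]
eef_rot: [0.999, 0.048, 0.0, 0.0]
ft_force: [-0.6, 0.5, -1.3]
gripper_width: 19.3
grip_force: 60.0
[-0.085 -3.161] theta 85.11761986786546 9784 1.1277204935306044 16.051030203280817 122.4097196519777 [574.7 -21.3 180.3] [-0.57  0.48 -1.27]
```

```bash
python3 - <<'E'
from h import *
for n in("side","top"):
    im,d,B,o=lid(n);cv2.imwrite(f"pics/{n}3.png",im)
    m=(d>0)&(abs(B[...,1])<85)&(B[...,0]>-40)&(B[...,0]<30)&(B[...,2]>15)&(B[...,2]<125)&(abs(B[...,1])>30)
    Q=B[m]
    for i in range(6):
        k=np.polyfit(Q[:,2],Q[:,0],1);e=Q[:,0]-np.polyval(k,Q[:,2]);Q=Q[abs(e)<max(3,2*e.std())]
    print(n,k,90+np.degrees(np.arctan(k[0])),len(Q))
    m=(d>0)&(abs(B[...,1])<80)&(B[...,0]>-40)&(B[...,0]<30)&(B[...,2]>112)&(B[...,2]<130);print("top edge",np.median(B[m],0),m.sum())
s=cv2.imread("pics/side3.png")[130:290,180:340];w=cv2.imread("pics/lw_10.6.png") 
import glob;w=cv2.imread(sorted(glob.glob("pics/lw_*"))[-1])
cv2.imwrite("pics/v4.png",np.hstack([cv2.resize(s,(400,400)),cv2.resize(w,(400,300)) if 0 else cv2.copyMakeBorder(cv2.resize(w,(400,300)),0,100,0,0,0)]))
E
```

```text
side [-0.10708356 -1.75852174] 83.8878554779228 664
top edge [-13.56514212   2.3955608  116.15506986] 145
top [-0.10223185 -4.66220634] 84.16282551613521 213
top edge [-16.38893811  70.28563435 117.75088017] 30
```

View pics/v4.png

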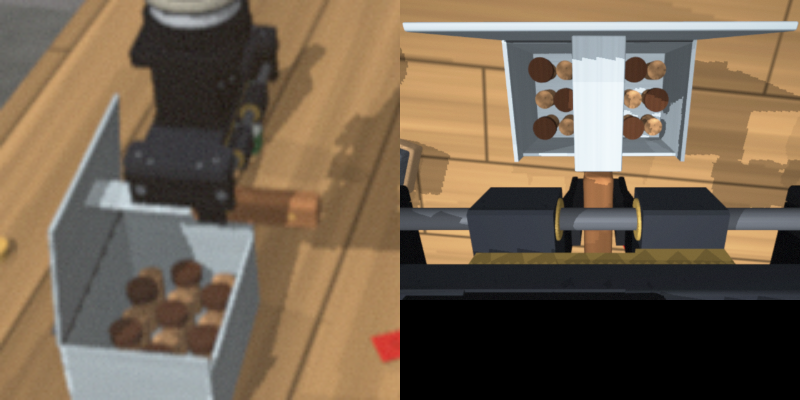

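The side crop on the left shows the lid almost upright, with the blade tip resting on its inner face near (95,190). The wrist view on the right shows the tip touching mid-lid. The angle is about 84°, so I'll creep about 5 mm further.

```bash
python3 -m pendant '[[0.1,0.01,0,0,0,0,0],[0.1,0.01,0,0,0,0,0],[0.1,0.01,0,0,0,0,0],[0.1,0.01,0,0,0,0,0],[0.05,0.005,0,0,0,0,0],[0,0,0,0,0,0,0],[0,0,0,0,0,0,0],[0,0,0,0,0,0,0],[0,0,0,0,0,0,0],[0,0,0,0,0,0,0]]'
cat > m3.py <<'E'
from h import *
for n in("wrist","side","top"):
    im,d,B,o=lid(n)
    m=(d>0)&(abs(B[...,1])<85)&(B[...,0]>-40)&(B[...,0]<30)&(B[...,2]>15)&(B[...,2]<125)&(abs(B[...,1])>30)
    Q=B[m]
    if len(Q)<50: print(n,len(Q));continue
    for i in range(6):
        k=np.polyfit(Q[:,2],Q[:,0],1);e=Q[:,0]-np.polyval(k,Q[:,2]);Q=Q[abs(e)<max(3,2*e.std())]
    print(n,k.round(3),90+np.degrees(np.arctan(k[0])),len(Q))
print(o["t"],o["position"].round(1))
E
python3 m3.py
```

```text
t: 12.05
position: [579.3, -20.8, 180.3]
eef_rot: [0.999, 0.048, 0.0, 0.0]
ft_force: [-0.7, 0.9, -1.5]
gripper_width: 19.4
grip_force: 60.0
wrist [-0.038 -2.856] 87.82356608004886 14181
side [-0.054 -1.616] 86.88117605477015 746
top [-0.049 -4.691] 87.1954401277592 255
12.2 [579.3 -20.8 180.3]
```

```bash
python3 -m pendant '[[0,0,0,0,0,0,0],[0,0,0,0,0,0,0],[0,0,0,0,0,0,0],[0,0,0,0,0,0,0],[0,0,0,0,0,0,0],[0,0,0,0,0,0,0],[0,0,0,0,0,0,0],[0,0,0,0,0,0,0],[0,0,0,0,0,0,0],[0,0,0,0,0,0,0]]'
python3 m3.py && python3 -c "
from plant import r
import cv2
p,d=r.read_camera('side');cv2.imwrite('pics/end.png',p[:,:,::-1])"
```

```text
t: 13.55
position: [579.3, -20.8, 180.3]
eef_rot: [0.999, 0.048, 0.0, 0.0]
ft_force: [-0.2, 0.7, -2.0]
gripper_width: 20.1
grip_force: 60.0
wrist [-0.038 -2.83 ] 87.82346596699367 14207
side [-0.055 -1.619] 86.87647453901631 760
top [-0.051 -4.388] 87.08935359197928 255
13.7 [579.3 -20.8 180.3]
```

View pics/end.png

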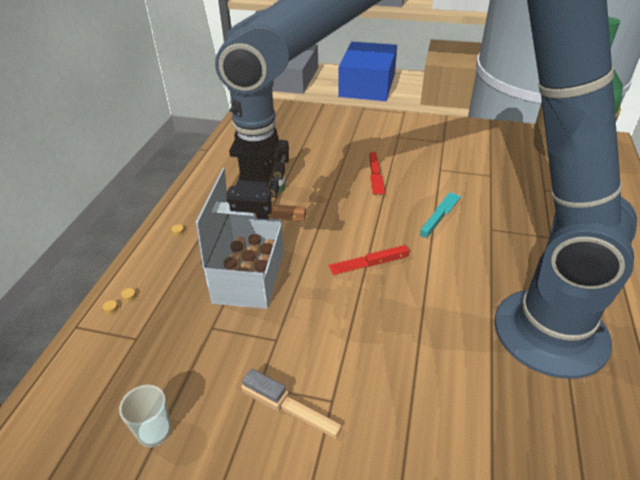

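The lid at (213,225) stands still, leaning on the blade tip at about 87°. The brush and tumbler have not moved, and the arm never went near the bottle. I'm handing the job in.

```bash
python3 -c "
from plant import r
print(r.close_job())"
```

```text
the job is handed in; nothing more can be done
None
```

The job is handed in at about 14 s: the spatula is still gripped, and the lid stands still at about 87°, just short of its balance point, leaning lightly on the blade tip.

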